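Hang the wheel trivet on the swivel hook

TASK

Swing the stand's hook arm round until it points straight out along its wooden foot. Then lift the wheel-shaped steel trivet out of the drying rack by its rim and hang it with the top of its rim over the upturned two-pronged hook, lowering it on gently. Leave it hanging still on its own, with the arm still pointing along the foot, and do not disturb the mug, the egg timer, the pepper mill or the shaker.

Things in the scene. Friction and masses are not known exactly. Their poses are not given: they have to be found in the camera images.
- trivet: Loose dark steel wheel trivet, 0.14-0.26 kg, upright in the rack's middle slot. Round-bar rim: outer dia. 180 mm, bar 10 thick (centre line radius 85, inner radius 80); inner ring radius 30, bar 8; three 8 mm spokes: down, and 30 deg above level on both sides, so the sector above is open. Origin: wheel centre; x = axle (level), y level in the wheel's plane, z up in it.
- rack: Fixed wooden drying rack, 130 (x) by 190 (y) mm. Rails along x, 30 high, at |y| 45 to 95, with 10 mm dowels at |y| 52 (to 61 high) and |y| 82 (to 101 high) that leave a 13 mm slot at x = 0, where the trivet stands in the rack's y-z plane, its centre 108 above the rack's origin; empty slots at x = +-29. Origin: centre of underside. A wall cabinet 0.45 m up overhangs from x 0.57 m on.
- stand: Fixed hook stand on the cold hob: wooden foot 16 mm thick, 100 wide, from 35 behind the post to 140 in front of it; steel post 16 thick; on top a swivel head 26 wide (top 296 high) with the hook arm. Origin on the post's axis at the foot's underside; the foot points along -x of this frame (towards the robot at yaw 0), z up.
- hook_arm (a joint): Angle of the hook arm about the post's vertical axis, rad. 0: along -x of the stand, over the foot; positive: swung anticlockwise seen from above (to the right, -y, as the robot sees it). Stops at +-1.3. Stiff: takes about 0.15 N m to turn and stays where it is left.
- hook_seat (a point): Point midway between the hook's two prongs where the inner edge of the hung rim's top lies: 270 mm above the stand's origin, 97 out from the post's axis; moves with the arm, whose outward direction is its -x. Arm: two 10 mm round bars 24 apart (34 over all), centre lines 280 high to 76 out, down at 45 deg to 259.5 high at 97 out, up to a joined tip 119 out (front 124), top 297 high.
- mug: Bystander: cream mug 63 x 87 x 52 mm (handle included), origin at the centre of its underside.
- timer: Bystander: round red and white egg timer, 64 mm across, 46 mm high, origin at the centre of its underside.
- mill: Bystander: dark wooden pepper mill, 58 mm across, 170 mm high, origin at the centre of its underside.
- shaker: Bystander: small glass shaker with grey cap, 44 mm across, 90 mm high, origin at the centre of its underside.

How it is judged (in metres and radians):
On the way, in this order (a step that is already met when the one before it is completed fails the run):
1. the hook arm points along the foot (within 0.2 rad), the trivet still in the rack (value of joint hook_arm between -0.2 and 0.2 rad and z of trivet in the frame of rack below 0.12 m), for 0.2 s.
2. the trivet is lifted clear of the rack in the fingers, its centre over 0.205 m above the rack's underside (z of trivet in the frame of rack above 0.205 m and contact force between trivet and the fingers above 0.5 N), for 0.1 s.
At the end, for the whole second after the job is handed in: The trivet hangs still on the hook alone: seat inside the top of the rim (within 20 mm of the wheel's plane, 40 mm sideways, 65 to 88 mm above its centre), weight on the stand, z axis within 0.5 rad of vertical, under 0.05 m/s and 0.6 rad/s; hook arm within 0.2 rad of the foot's line (value of joint hook_arm between -0.2 and 0.2 rad and x of hook_seat in the frame of trivet between -0.02 and 0.02 m and y of hook_seat in the frame of trivet between -0.04 and 0.04 m and z of hook_seat in the frame of trivet between 0.065 and 0.088 m and contact force between trivet and stand above 0.7 N and angle between trivet's own z axis and vertical below 0.5 rad and contact force between trivet and rack below 0.05 N and linear speed of trivet below 0.05 m/s and angular speed of trivet below 0.6 rad/s); the robot touches nothing.
It fails at once if the mug, egg timer, pepper mill or shaker is moved by over 30 mm (distance of any of mug, timer, mill, shaker from where it was at the start of the episode above 0.03 m).
It fails at once if the trivet is dropped (its centre falls below 70 mm over the worktop) (height (world z) of trivet below 0.07 m).
It fails at once if the trivet is banged or forced against the hook stand (over 40 N) (contact force between trivet and stand above 40 N).
It also fails if it takes over 64 s, if anything falls off the work surface, if the arm or the gripper's body presses on something with over 40 N, if the wrist force passes 120 N, or if a joint passes its speed limit or range.

ROBOT

A 6-joint arm with a two-finger parallel gripper is mounted at the origin on a cart in front of the work surface, level with it; the furniture and walls round the work are solid. World frame = base frame: x ahead of the robot, y to its left, z up, the work surface at z = 0. Lengths are in mm, angles in rad, forces in N, time in s.
With the tool pointing down it reaches from about 350 to 775 mm from the base axis. Payload 7.3 kg.
Tool frame: the origin (TCP) lies midway between the tips of the shut fingers; the grasp point (between the pads) lies 19 mm behind it; z points along the fingers, x is the direction in which the jaws open and shut, and the axes are right-handed (so a half turn about z gives the same grasp; the last joint's range is limited). The gripper opens to 92 mm and grips with 3 to 60 N. Pads are 19 mm wide; open, the fingers measure 130 mm over their backs; the gripper's body (75 mm by 190 mm) begins 47 mm behind the grasp point.
Start: joints at [1.083, 0.342, 1.524, -0, 1.275, -0.146], TCP at [175.958, 494.655, 226.741] pointing down, gripper open.
Joint ranges: [-2.53, 2.53], [-0.77, 2.02], [0.04, 2.7], [-1, 4.14], [0.28, 2.66], [-3.11, 3.11]. Speed limits (rad/s): [2.57, 2.57, 3.14, 3.14, 3.14, 3.14].

INTERFACE

Orientations are given as [roll, pitch, yaw] about the fixed x, y, z axes, in that order (R = Rz(yaw) Ry(pitch) Rx(roll)).
In Python, from plant import bot gives the robot as it stands.
- The arm moves only by the shell command python3 -m pendant 'ROWS' [OPENING]. ROWS is JSON, a list of rows, each an object with "linear": the shift along the world's x, y, z in mm, a list of three; "twist": the turn about the world's z in degrees. In form: [{"linear": [x, y, z], "twist": twist}, ...]. A call has 1 to 20 rows; each row is the pose to reach, as a shift and turn from the pose commanded when the call began; what a row does not reach only later rows make up. A row lasts 1/8 s, in which the tool goes at most 62.5 mm and 10.7 degrees, less where a joint would pass 70% of its speed; a pose out of reach is approached as far as the arm can. A call with a gripper value outside its range is refused whole. OPENING is the closure in counts, from 0 (fully open) to 255 (shut), set as the call begins (- or left out, the last holds). The fingers move at their own pace and stop on an object; the grip force is fixed at half the most. Time passes only in rows, so rows that repeat a pose let the fingers close. It gives the time, the measured TCP pose, the force and the opening at its end, in the units of the state.
- bot.get_obs(): the state, without advancing time (a new reading comes with each control period).
- bot.capture(name): name is "side" or "top" or "wrist"; returns a dict with "frame" (384x512x3 uint8, blue, green, red), "z_map" (384x512 float32, mm along the optical axis (not along the pixel's ray), 0 where there is no reading), "fx", "fy", "cx", "cy" (pixels), "rvec" (rotation vector, rad) and "tvec" (3), from world to camera coordinates, as OpenCV has them. Camera axes: x right, y down, z forward; pixel columns grow to the right and rows downward; lengths in mm; the calibration is good to about 2 mm. The wrist camera is an equidistant fisheye: a pixel r from the principal point sees the ray r / f radians off the axis. A picture is of the moment at which its call begins.
- bot.close_job(): hands the job in, once; it reports no verdict.
The state is a dict: "time": time; "joint_positions": joint angles; "dq": joint speeds; "tau": joint torques, N m; "tool_pos": TCP position; "tcp_rot": TCP orientation; "contact_force": force on the tool from outside, world axes, zero at the start; "moment": the same for the moment, N m; "grip_width": finger opening in mm.
Only numpy, scipy, OpenCV 4.12 (cv2) and the standard library are available. Lean on these libraries where they do the work, as an engineer would, in place of code of your own. Each camera call takes 0.05 s, during which the arm holds its last target. There are 200 camera calls.

## Working session

There is one attempt and no reset: what is moved stays moved. The work goes in short steps, Python scripts to look and compute and a shell command to move; the robot and the scene stay as the last step left them, time stands still between calls to the robot, and variables do not carry over. Pictures are saved under pics/ and viewed, about 8 in all and at most 12, crops included, and the job is handed in when it is done.

```bash
mkdir -p pics; cat > h.py <<'E'
import numpy as np, cv2
from plant import bot
def cap(n):
    c=bot.capture(n); R=cv2.Rodrigues(np.array(c['rvec'],float))[0]; return c,R,np.array(c['tvec'],float).ravel()
def cloud(c,R,t):
    z=c['z_map']; v,u=np.mgrid[:384,:512]
    P=np.stack([(u-c['cx'])/c['fx']*z,(v-c['cy'])/c['fy']*z,z],-1)
    W=(P-t)@R; W[z==0]=np.nan; return W
E
python3 - <<'E'
from h import *
print(bot.get_obs())
d={}
for n in('side','top'):
    c,R,t=cap(n); cv2.imwrite(f'pics/{n}0.png',cv2.resize(c['frame'],None,fx=1.5,fy=1.5)); d[n]=cloud(c,R,t); print(n,-R.T@t,R[2],c['fx'],np.isnan(d[n]).mean())
    np.savez(f'{n}0.npz',W=d[n],f=c['frame'],R=R,t=t,K=[c['fx'],c['fy'],c['cx'],c['cy']])
E
```

```text
{'time': 0.0, 'joint_positions': array([ 1.08300522e+00,  3.42759805e-01,  1.52504298e+00, -2.02674137e-05,
        1.27542665e+00, -1.46037577e-01]), 'dq': array([ 0.00188534,  0.00178551, -0.00118457, -0.00153221, -0.00220689,
       -0.00121871]), 'tau': array([-7.41390413e-04, -4.31240916e+01, -2.44212896e+01,  7.16469577e-02,
        5.60057920e-02, -1.28123788e-04]), 'tool_pos': array([175.74846941, 494.25385496, 226.01667742]), 'tcp_rot': array([-3.14137364e+00,  1.62217914e-03,  1.22904889e+00]), 'contact_force': array([ 0.16477876,  0.40796348, -0.29647689]), 'moment': array([0.01449636, 0.00507589, 0.02036852]), 'grip_width': 91.69597268245332}
side [ 300.15749418  503.20855982 1180.24161681] [ 0.2373467  -0.40772161 -0.8817197 ] 439.393090304142 0.0036214192708333335
top [ 387.62800715   13.38199346 1305.68489002] [ 0.14979256  0.01026461 -0.98866416] 439.70202831314396 0.0038197835286458335
```

View pics/side0.png

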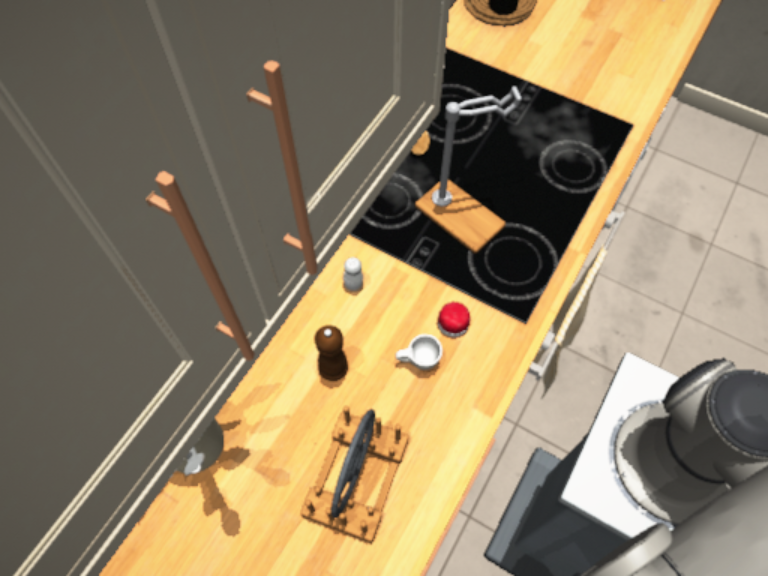

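View pics/top0.png

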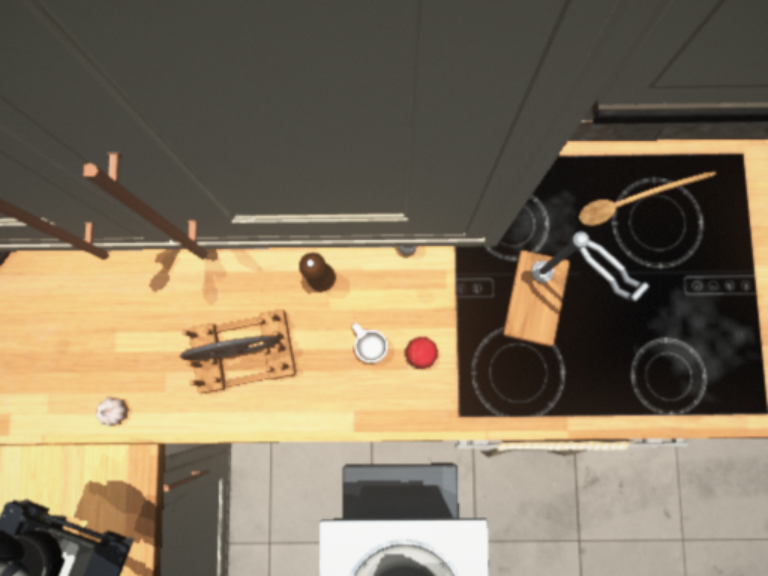

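The side view shows the trivet at (353,463), the post head at (453,108) and the hook tip at (517,95). In the top view the trivet is at (232,347), the head at (582,240), the hook tip at (640,293) and the foot runs from (545,255) to (530,345). The hook arm is swung to the right, so I'll measure from both depth clouds.

```bash
python3 - <<'E'
import numpy as np
for n in('side','top'):
    D=np.load(n+'0.npz'); W=D['W']; 
    def reg(u0,u1,v0,v1,zl,zh):
        P=W[int(v0/1.5):int(v1/1.5),int(u0/1.5):int(u1/1.5)].reshape(-1,3); return P[(P[:,2]>zl)&(P[:,2]<zh)]
    r={'side':dict(trivet=(320,385,400,525,112,215),rack=(295,415,400,545,20,36),head=(435,530,80,130,255,310),foot=(410,510,175,255,10,22)),
       'top':dict(trivet=(170,300,320,370,112,215),rack=(170,300,300,400,20,36),head=(565,655,225,305,255,310),foot=(495,575,245,350,10,22))}[n]
    for k,a in r.items():
        P=reg(*a); m=np.median(P,0); c=P.mean(0); 
        w,V=np.linalg.eigh(np.cov(P[:,:2].T)); q=(P[:,:2]-c[:2])@V[:,::-1]
        e=np.percentile(q,[1,99],axis=0); mid=c[:2]+V[:,::-1]@e.mean(0)
        print(n,k,len(P),'mean',c.round(1),'mid',mid.round(1),'ext',(e[1]-e[0]).round(1),'dir',np.degrees(np.arctan2(V[1,1],V[0,1])).round(1),'z',np.percentile(P[:,2],[1,50,99]).round(1))
        if k=='head':
            hd=P[P[:,2]>288]; 
            for lo in range(260,305,10):
                Q=P[(P[:,2]>=lo)&(P[:,2]<lo+10)]; 
                if len(Q): print(lo,len(Q),Q.min(0).round(0),Q.max(0).round(0))
            x=P[P[:,0]>P[:,0].max()-14]; print('headtop',x.mean(0).round(1),'tip', P[P[:,1]<P[:,1].min()+15].mean(0).round(1))
    for k,(u,v) in ({'side':dict(mug=(425,352),timer=(454,317),mill=(329,340),shaker=(353,265)),'top':dict(mug=(370,345),timer=(422,352),mill=(313,265))}[n]).items(): print(k,W[int(v/1.5),int(u/1.5)].round(0))
E
```

```text
side trivet 467 mean [472.  317.7 165. ] mid [473.9 311.5] ext [168.5   9.8] dir 100.5 z [115.9 171.8 197.9]
side rack 1478 mean [468.6 320.   29.7] mid [473.8 310.3] ext [187.5 128.6] dir 99.4 z [22.  29.8 35.1]
side head 479 mean [ 584.  -317.3  287.3] mid [ 584.8 -318.7] ext [133.1  34.9] dir 46.7 z [259.9 288.4 304.4]
260 16 [ 541. -361.  260.] [ 628. -273.  270.]
270 82 [ 533. -368.  271.] [ 637. -268.  280.]
280 179 [ 529. -373.  280.] [ 631. -268.  290.]
290 148 [ 528. -372.  290.] [ 636. -268.  300.]
300 49 [ 529. -378.  300.] [ 634. -272.  306.]
headtop [ 628.3 -273.8  288.6] tip [ 549.9 -367.9  291.7]
side foot 830 mean [ 565.  -262.7   17.9] mid [ 570.  -274.5] ext [219.1 229.9] dir 173.9 z [10.1 19.6 22. ]
mug [484.  43.   8.]
timer [465. -32.  46.]
mill [611. 164. 154.]
shaker [677. -13.  87.]
top trivet 351 mean [474.7 304.6 167.2] mid [474.7 308. ] ext [165.6   9.5] dir 101.0 z [118.1 175.7 199.5]
top rack 1133 mean [471.5 305.2  30.3] mid [473.9 311. ] ext [188.3 128.4] dir 102.0 z [21.7 30.5 35.6]
top head 608 mean [ 583.4 -318.1  289.6] mid [ 584.5 -318. ] ext [133.5  33.3] dir 46.1 z [268.6 290.1 304.2]
260 6 [ 543. -360.  267.] [ 564. -335.  270.]
270 86 [ 536. -364.  271.] [ 631. -266.  280.]
280 201 [ 530. -371.  280.] [ 632. -266.  290.]
290 227 [ 528. -377.  290.] [ 637. -266.  300.]
300 86 [ 530. -376.  300.] [ 635. -271.  306.]
headtop [ 628.4 -276.6  296.6] tip [ 549.7 -367.1  294.4]
top foot 1008 mean [ 566.3 -260.4   18.6] mid [ 572.3 -265.4] ext [190.9 141.7] dir 173.8 z [10.2 19.8 21.9]
mug [483.  63.   8.]
timer [469. -40.  19.]
mill [615. 156. 166.]
```

```bash
python3 - <<'E'
import numpy as np,cv2
D=np.load('top0.npz');S=np.load('side0.npz')
a=cv2.resize(D['f'][140:220,320:450],None,fx=6,fy=6,interpolation=2)[:480,:780]
cv2.imwrite('pics/crop1.png',a)
E
```

```text
(no output)
```

View pics/crop1.png

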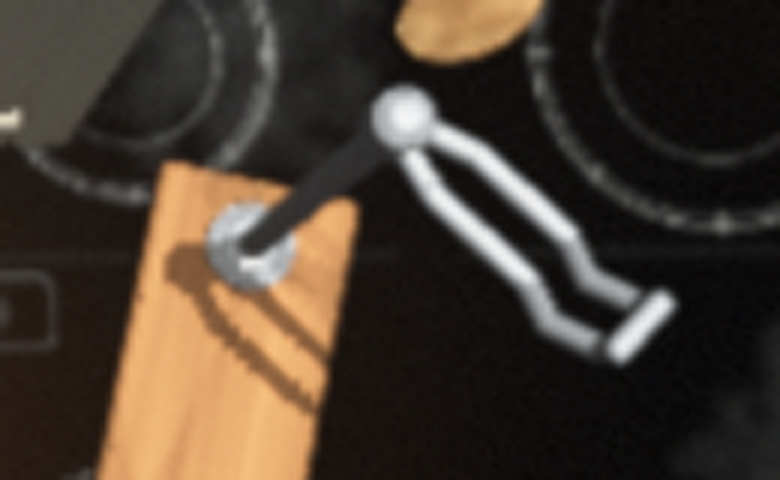

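The crop shows the head at (405,117) and the tip bar at (640,328). The foot edges run from (165,165) to (105,460) on the left and from (357,205) to (310,470) on the right. I'll get the foot's line from its colour next.

```bash
python3 - <<'E'
import numpy as np,cv2
for n,box in(('top',(327,385,160,235)),('side',(273,340,115,170))):
    D=np.load(n+'0.npz'); f=D['f'];W=D['W'];R=D['R'];t=D['t'];K=D['K']
    u0,u1,v0,v1=box
    m=np.zeros((384,512),bool); b=f[...,0].astype(int);r=f[...,2].astype(int)
    m[v0:v1,u0:u1]=((r-b)>40)[v0:v1,u0:u1]
    k,l,s,_=cv2.connectedComponentsWithStats(m.astype(np.uint8)); m=l==1+s[1:,4].argmax()
    v,u=np.nonzero(m); d=np.stack([(u-K[2])/K[0],(v-K[3])/K[1],np.ones(len(u))],-1)@R; o=-R.T@t
    P=o+d*((16-o[2])/d[:,2])[:,None]
    rect=cv2.minAreaRect(cv2.convexHull(P[:,:2].astype(np.float32))); print(n,len(u),rect, cv2.boxPoints(rect).round(0).tolist(), 'z',np.nanmedian(W[m][:,2]))
E
```

```text
top 1850 ((572.9905395507812, -267.64990234375), (102.30307006835938, 177.6173095703125), 76.54393005371094) [[475.0, -297.0], [647.0, -338.0], [671.0, -239.0], [499.0, -197.0]] z 21.951435526465453
side 1358 ((572.3748168945312, -269.7784423828125), (105.11587524414062, 177.9162139892578), 76.33983612060547) [[474.0, -300.0], [646.0, -342.0], [671.0, -240.0], [498.0, -198.0]] z 21.91212258372842
```

```bash
python3 - <<'E'
import numpy as np
for n in('top','side'):
    W=np.load(n+'0.npz')['W'].reshape(-1,3); P=W[(W[:,2]>400)&(W[:,2]<900)&(W[:,0]>450)]
    for y in range(-450,600,100):
        Q=P[abs(P[:,1]-y)<25]; print(n,y,len(Q),Q.min(0).round(0) if len(Q) else '')
E
python3 -m pendant '[{"linear":[0,0,60],"twist":0},{"linear":[0,-40,115],"twist":-10},{"linear":[40,-100,115],"twist":-20},{"linear":[65,-155,115],"twist":-30},{"linear":[90,-210,115],"twist":-40},{"linear":[115,-265,115],"twist":-50},{"linear":[140,-320,115],"twist":-60},{"linear":[165,-375,115],"twist":-70},{"linear":[190,-430,115],"twist":-80},{"linear":[215,-485,115],"twist":-90},{"linear":[240,-540,115],"twist":-100},{"linear":[265,-595,115],"twist":-107},{"linear":[285,-645,115],"twist":-114},{"linear":[295,-660,115],"twist":-114},{"linear":[295,-660,115],"twist":-114},{"linear":[295,-660,115],"twist":-114}]' 0
```

```text
top -450 0 
top -350 0 
top -250 312 [ 572. -247.  867.]
top -150 1071 [ 572. -175.  865.]
top -50 3793 [579. -75. 456.]
top 50 4033 [580.  25. 451.]
top 150 3983 [580. 125. 458.]
top 250 4204 [546. 225. 454.]
top 350 2347 [547. 325. 452.]
top 450 516 [580. 425. 457.]
top 550 8 [580. 526. 453.]
side -450 0 
side -350 0 
side -250 0 
side -150 1 [ 581. -125.  631.]
side -50 1190 [580. -75. 452.]
side 50 2134 [580.  25. 453.]
side 150 3630 [579. 125. 451.]
side 250 7677 [546. 225. 453.]
side 350 8250 [546. 325. 451.]
side 450 8321 [580. 425. 450.]
side 550 4187 [580. 525. 452.]
time: 2.1
tool_pos: [470.6, -163.9, 341.8]
tcp_rot: [-3.141, 0.001, -0.759]
contact_force: [-0.2, 0.5, 0.4]
grip_width: 92.0
```

```bash
python3 -m pendant '[{"linear":[25,-43,0],"twist":0},{"linear":[50,-85,0],"twist":0},{"linear":[75,-128,0],"twist":0},{"linear":[101,-170,0],"twist":0},{"linear":[101,-170,0],"twist":0},{"linear":[101,-170,0],"twist":0},{"linear":[101,-170,-30],"twist":0},{"linear":[101,-170,-60],"twist":0},{"linear":[101,-170,-87],"twist":0},{"linear":[101,-170,-87],"twist":0},{"linear":[101,-170,-87],"twist":0}]' 0
python3 - <<'E'
from h import *
c=bot.capture('top'); cv2.imwrite('pics/top1.png',cv2.resize(c['frame'][120:250,290:460],None,fx=4,fy=4,interpolation=2))
c=bot.capture('wrist'); cv2.imwrite('pics/w1.png',c['frame'])
E
python3 -c "
import cv2,numpy as np
a=cv2.imread('pics/top1.png');b=cv2.imread('pics/w1.png')
a=cv2.resize(a,(400,306));b=cv2.resize(b,(400,300));cv2.imwrite('pics/c2.png',np.hstack([a[:300],b]))"
```

```text
time: 3.48
tool_pos: [572.4, -334.7, 257.2]
tcp_rot: [-3.141, -0.003, -0.76]
contact_force: [-0.5, -0.7, 0.0]
grip_width: 91.8
```

View pics/c2.png

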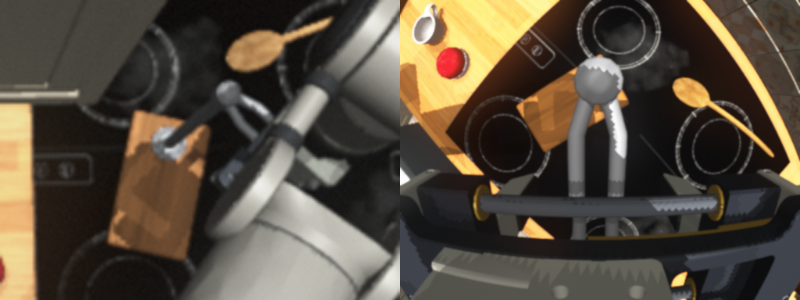

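The wrist view shows the arm's two bars (x≈575–625) centred between the fingers. Now I'll narrow the opening and swing the arm.

```bash
python3 -m pendant '[{"linear":[0,0,0],"twist":0},{"linear":[0,0,0],"twist":0},{"linear":[0,0,0],"twist":0},{"linear":[0,0,0],"twist":0},{"linear":[-7,7,0],"twist":-7.5},{"linear":[-12,15,0],"twist":-15},{"linear":[-17,24,0],"twist":-22.5},{"linear":[-20,33,0],"twist":-30},{"linear":[-22,43,0],"twist":-37.5},{"linear":[-23,52,0],"twist":-45},{"linear":[-23,62,0],"twist":-52.5},{"linear":[-21,72,0],"twist":-60},{"linear":[-20,75,0],"twist":-62},{"linear":[-20,75,0],"twist":-62},{"linear":[-20,75,0],"twist":-62}]' 139
python3 - <<'E'
from h import *
c,R,t=cap('side'); np.savez('side1.npz',W=cloud(c,R,t),f=c['frame'])
cv2.imwrite('pics/s1.png',cv2.resize(c['frame'][40:180,260:400],None,fx=4,fy=4,interpolation=2))
E
```

```text
time: 5.45
tool_pos: [552.0, -260.4, 254.7]
tcp_rot: [-3.141, 0.0, -1.842]
contact_force: [-0.1, 0.3, -0.5]
grip_width: 41.8
```

View pics/s1.png

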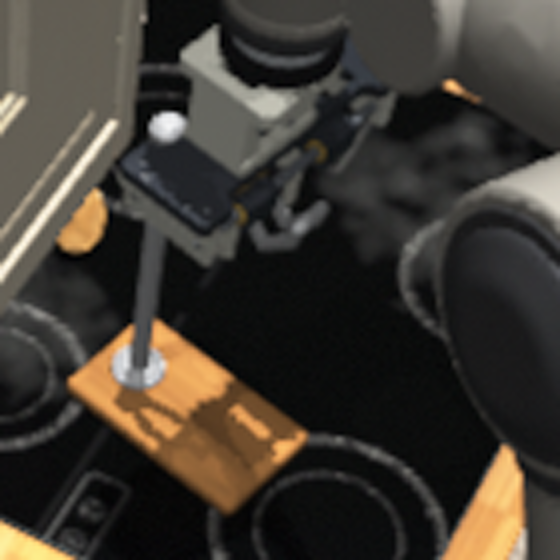

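```bash
python3 -m pendant '[{"linear":[0,0,0],"twist":0},{"linear":[0,0,0],"twist":0},{"linear":[0,0,40],"twist":0},{"linear":[0,0,80],"twist":0},{"linear":[-40,20,80],"twist":0},{"linear":[-80,45,70],"twist":5},{"linear":[-110,90,60],"twist":15},{"linear":[-110,145,50],"twist":25},{"linear":[-110,200,45],"twist":35},{"linear":[-110,255,45],"twist":45},{"linear":[-110,310,45],"twist":55},{"linear":[-110,365,45],"twist":65},{"linear":[-110,420,45],"twist":75},{"linear":[-110,475,45],"twist":85},{"linear":[-110,530,45],"twist":95},{"linear":[-110,580,45],"twist":105},{"linear":[-110,606,45],"twist":112},{"linear":[-110,606,45],"twist":116},{"linear":[-110,606,45],"twist":116},{"linear":[-110,606,45],"twist":116}]' 0
python3 - <<'E'
from h import *
c,R,t=cap('top'); W=cloud(c,R,t)
for n in('top','side'):
    c,R,t=cap(n); W=cloud(c,R,t)
    P=W.reshape(-1,3); P=P[(P[:,2]>255)&(P[:,2]<312)&(P[:,0]>480)&(P[:,0]<660)&(P[:,1]>-400)&(P[:,1]<-200)]
    m=P.mean(0); w,V=np.linalg.eigh(np.cov(P[:,:2].T)); q=(P[:,:2]-m[:2])@V[:,::-1]; e=np.percentile(q,[1,99],axis=0)
    print(n,len(P),(m[:2]+V[:,::-1]@e.mean(0)).round(1),e[1]-e[0],np.degrees(np.arctan2(V[1,1],V[0,1])))
    if n=='top': cv2.imwrite('pics/top2.png',cv2.resize(c['frame'],None,fx=1.5,fy=1.5))
c=bot.capture('wrist'); cv2.imwrite('pics/w2.png',cv2.resize(c['frame'],None,fx=1.5,fy=1.5))
E
```

```text
time: 8.0
tool_pos: [442.0, 345.4, 299.8]
tcp_rot: [3.142, -0.0, 0.18]
contact_force: [-1.1, -0.1, 0.1]
grip_width: 91.9
top 553 [ 568.9 -266.2] [132.19292928  33.23769701] 167.40986408680405
side 459 [ 568.6 -267.2] [131.24732187  33.62543771] 167.54940104622534
```

View pics/w2.png

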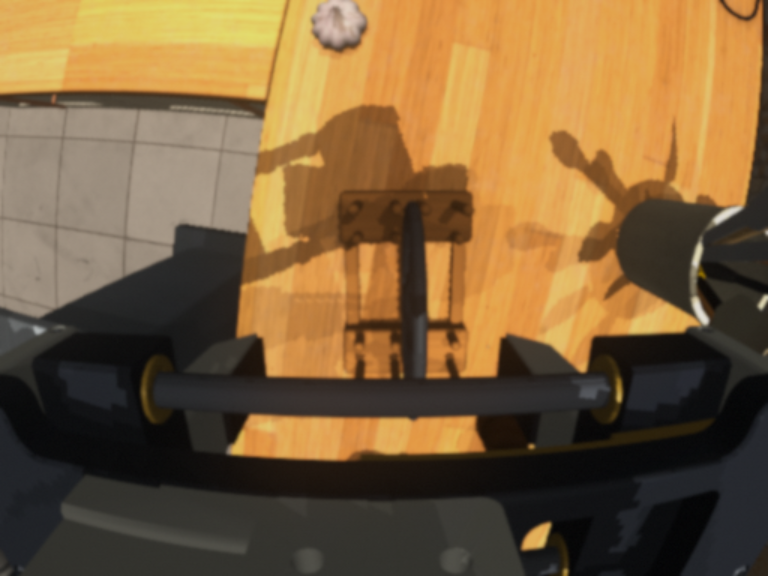

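The wrist view shows the trivet edge-on at x≈413, running from (412,205) to (415,415), with the jaw centre at x≈380. That agrees with the 25 mm still to go in x. The hook arm reads about 167.5° against 166.5° for the foot, so it's aligned. Next I'll go down and close.

```bash
python3 -m pendant '[{"linear":[15,2,0],"twist":0},{"linear":[25,3,0],"twist":0},{"linear":[25,3,0],"twist":0},{"linear":[25,3,-40],"twist":0},{"linear":[25,3,-80],"twist":0},{"linear":[25,3,-110],"twist":0},{"linear":[25,3,-131],"twist":0},{"linear":[25,3,-131],"twist":0},{"linear":[25,3,-131],"twist":0}]' 0 && python3 -m pendant '[{"linear":[0,0,0],"twist":0},{"linear":[0,0,0],"twist":0},{"linear":[0,0,0],"twist":0},{"linear":[0,0,0],"twist":0},{"linear":[0,0,0],"twist":0},{"linear":[0,0,0],"twist":0},{"linear":[0,0,0],"twist":0},{"linear":[0,0,0],"twist":0},{"linear":[0,0,0],"twist":0},{"linear":[0,0,0],"twist":0}]' 255
```

```text
time: 9.32
tool_pos: [467.3, 349.0, 169.9]
tcp_rot: [-3.141, -0.002, 0.182]
contact_force: [-0.0, 0.7, 0.3]
grip_width: 91.6
time: 10.58
tool_pos: [467.0, 348.7, 168.8]
tcp_rot: [3.142, -0.0, 0.182]
contact_force: [0.1, 0.2, -0.3]
grip_width: 8.9
```

```bash
python3 -m pendant '[{"linear":[0,0,8],"twist":0},{"linear":[0,0,20],"twist":0},{"linear":[0,0,35],"twist":0},{"linear":[0,0,50],"twist":0},{"linear":[0,0,65],"twist":0},{"linear":[0,0,80],"twist":0},{"linear":[0,0,95],"twist":0},{"linear":[0,0,105],"twist":0},{"linear":[0,0,112],"twist":0},{"linear":[0,0,115],"twist":0},{"linear":[0,0,115],"twist":0},{"linear":[0,0,115],"twist":0},{"linear":[0,0,115],"twist":0}]'
python3 - <<'E'
from h import *
print(bot.get_obs()['moment'])
c,R,t=cap('side'); W=cloud(c,R,t); np.savez('side3.npz',W=W,f=c['frame'])
cv2.imwrite('pics/s3.png',cv2.resize(c['frame'][230:384,160:330],None,fx=4,fy=3.9,interpolation=2))
c=bot.capture('wrist'); cv2.imwrite('pics/w3.png',c['frame'])
a=cv2.imread('pics/s3.png'); cv2.imwrite('pics/c3.png',np.hstack([cv2.resize(a,(400,360)),cv2.resize(c['frame'],(400,360))]))
E
```

```text
time: 12.2
tool_pos: [466.9, 348.6, 283.4]
tcp_rot: [3.141, 0.001, 0.182]
contact_force: [-0.9, 0.1, -2.2]
grip_width: 9.0
[0.05466552 0.01812702 0.04130439]
```

View pics/c3.png

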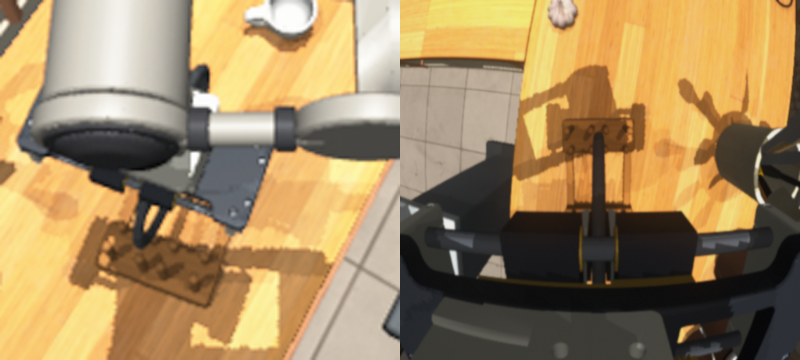

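Lift is clean and the trivet is upright in the fingers. I'll carry it to a standoff in front of the hook.

```bash
python3 -m pendant '[{"linear":[-12,-10,0],"twist":0},{"linear":[-25,-30,0],"twist":0},{"linear":[-35,-60,3],"twist":-1},{"linear":[-40,-95,5],"twist":-3},{"linear":[-40,-135,8],"twist":-5},{"linear":[-40,-175,10],"twist":-7},{"linear":[-40,-215,10],"twist":-9},{"linear":[-40,-255,10],"twist":-11},{"linear":[-40,-295,10],"twist":-13},{"linear":[-40,-335,10],"twist":-15},{"linear":[-40,-375,10],"twist":-17},{"linear":[-40,-415,10],"twist":-19},{"linear":[-40,-455,10],"twist":-21},{"linear":[-35,-490,10],"twist":-22},{"linear":[-25,-520,10],"twist":-23},{"linear":[-12,-543,10],"twist":-23},{"linear":[-2,-555,10],"twist":-23},{"linear":[-2,-558,10],"twist":-23},{"linear":[-2,-558,10],"twist":-23},{"linear":[-2,-558,10],"twist":-23}]'
python3 - <<'E'
from h import *
o=bot.get_obs();T=o['tool_pos'];yaw=o['tcp_rot'][2];print(T,yaw)
ims=[]
for n in('side','top'):
    c,R,t=cap(n); W=cloud(c,R,t); f=c['frame']
    ax=np.array([np.cos(yaw),np.sin(yaw)]); ay=np.array([-ax[1],ax[0]])
    D=W[...,:2]-T[:2]; a=D@ax; y=D@ay; z=W[...,2]
    m=(abs(a)<12)&(y>-140)&(y<75)&(z>T[2]-190)&(z<T[2]+45)&(f.max(-1)<110)
    print(n,m.sum())
    if m.sum()>30:
        Y=y[m];Z=z[m]-T[2]
        # circle fit robust radius 85ish
        from scipy.optimize import least_squares
        r=least_squares(lambda p:np.hypot(Y-p[0],Z-p[1])-88,[-38,-60],loss='cauchy',f_scale=4); print(r.x, np.median(a[m]), np.median(abs(r.fun)))
    ims.append(f)
w=bot.capture('wrist')['frame']
cv2.imwrite('pics/c4.png',np.hstack([cv2.resize(ims[0][60:220,230:400],(400,376)),cv2.resize(w,(400,376))]))
E
```

```text
time: 14.8
tool_pos: [464.7, -208.6, 293.9]
tcp_rot: [-3.141, -0.0, -0.219]
contact_force: [0.7, -0.0, -2.0]
grip_width: 8.8
[ 464.71644108 -208.55896474  293.94598172] -0.2188357629667239
side 538
[-40.45326041 -54.25051926] -0.7915138965455149 4.45308007704044
top 128
[-39.38681457 -53.95405446] -1.0395302848911627 1.8788071940071873
```

View pics/c4.png

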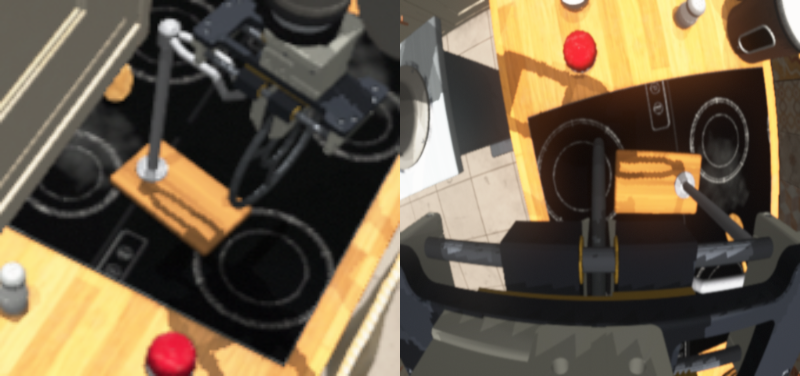

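The side view shows the wheel hanging upright, about 50 mm in front of the hook tip. Its centre lies 38–40 mm beside the tool and 54–61 mm below the TCP. Now I'll thread the hook through the open sector.

```bash
python3 -m pendant '[{"linear":[1,4,0],"twist":0},{"linear":[16,1,0],"twist":0},{"linear":[30,-3,0],"twist":0},{"linear":[36,-4,0],"twist":0},{"linear":[42,-5,0],"twist":0},{"linear":[46,-6,0],"twist":0},{"linear":[50,-7,-2],"twist":0},{"linear":[50,-7,-2],"twist":0}]'; python3 -m pendant '[{"linear":[3,0,-3],"twist":0},{"linear":[6,-1,-6],"twist":0},{"linear":[9,-1,-10],"twist":0},{"linear":[12,-2,-14],"twist":0},{"linear":[15,-3,-18],"twist":0},{"linear":[18,-4,-22],"twist":0},{"linear":[22,-5,-26],"twist":0},{"linear":[22,-5,-28],"twist":0},{"linear":[22,-5,-28],"twist":0},{"linear":[22,-5,-28],"twist":0}]'
python3 - <<'E'
from h import *
c,R,t=cap('side'); W=cloud(c,R,t); w=bot.capture('wrist')['frame']; T=bot.capture('top')['frame']
np.savez('side5.npz',W=W,f=c['frame'])
cv2.imwrite('pics/c5.png',np.hstack([cv2.resize(c['frame'][50:170,255:385],(433,400),interpolation=2),cv2.resize(T[130:230,320:420],(366,400))]))
E
```

```text
time: 15.95
tool_pos: [515.0, -216.3, 291.4]
tcp_rot: [-3.141, 0.0, -0.22]
contact_force: [0.4, 0.2, -1.8]
grip_width: 9.0
time: 17.2
tool_pos: [536.9, -221.4, 263.9]
tcp_rot: [3.141, -0.0, -0.22]
contact_force: [-0.4, -0.6, -1.7]
grip_width: 8.9
```

View pics/c5.png

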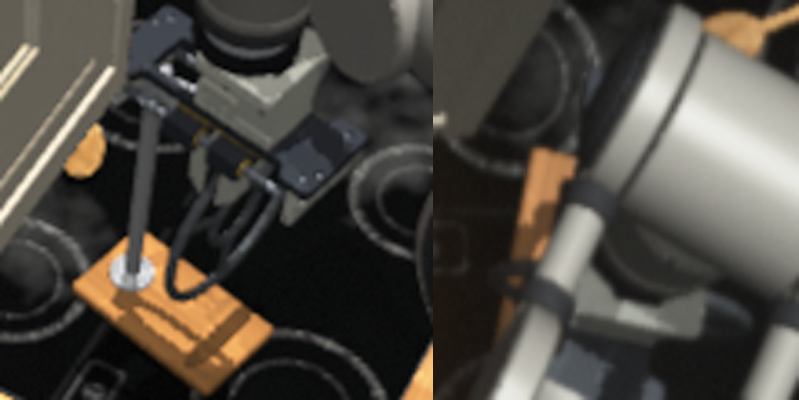

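The tip of the hook shows just outside the wheel at (262,180) and the force is still only the trivet's weight, so it's threaded. Lowering in small steps until the weight transfers.

```bash
python3 -m pendant '[{"linear":[0,0,-3],"twist":0},{"linear":[0,0,-6],"twist":0},{"linear":[0,0,-8],"twist":0},{"linear":[0,0,-8],"twist":0},{"linear":[0,0,-8],"twist":0}]'; python3 -m pendant '[{"linear":[0,0,-1],"twist":0},{"linear":[0,0,-2],"twist":0},{"linear":[0,0,-3],"twist":0},{"linear":[0,0,-3],"twist":0},{"linear":[0,0,-3],"twist":0}]';python3 -m pendant '[{"linear":[0,0,-1],"twist":0},{"linear":[0,0,-2],"twist":0},{"linear":[0,0,-2],"twist":0},{"linear":[0,0,-2],"twist":0}]'
```

```text
time: 17.98
tool_pos: [537.6, -221.6, 256.6]
tcp_rot: [3.141, -0.003, -0.219]
contact_force: [3.3, -0.2, 5.6]
grip_width: 9.7
time: 18.6
tool_pos: [537.7, -222.1, 254.7]
tcp_rot: [3.14, -0.004, -0.22]
contact_force: [1.6, -0.1, 10.5]
grip_width: 8.9
time: 19.1
tool_pos: [537.7, -222.4, 252.9]
tcp_rot: [3.139, -0.005, -0.22]
contact_force: [0.2, -1.3, 11.2]
grip_width: 8.8
```

```bash
cat > chk.py <<'E'
from h import *
from scipy.optimize import least_squares
def chk(png=None):
    o=bot.get_obs();print(o['contact_force'],o['moment'])
    ax=np.array([.976,-.217]);ay=np.array([.217,.976]);A=np.array([623,-279])
    c,R,t=cap('side'); W=cloud(c,R,t); f=c['frame']
    D=W[...,:2]-A; s=-(D@ax); y=D@ay; z=W[...,2]
    m=(abs(s-97)<20)&(abs(y)<100)&(z>80)&(z<300)&(f.max(-1)<120)
    Y,Z,S=y[m],z[m],s[m]; k=Z<225   # below the fingers
    r=least_squares(lambda p:np.maximum(0,abs(np.hypot(Y[k]-p[0],Z[k]-p[1])-85)-4)*(np.hypot(Y[k]-p[0],Z[k]-p[1])>55),[0,190],loss='cauchy',f_scale=3)
    print('n',k.sum(),'centre y,z',r.x.round(1),'s',np.median(S[k]).round(1))
    for a in range(90,300,20):
        q=(Z>=a)&(Z<a+20)
        if q.sum()>2: print(a,q.sum(),'y',Y[q].min().round(0),Y[q].max().round(0),'s',np.median(S[q]).round(1))
    q=z*0+((abs(y)<30)&(s>60)&(s<140)&(z>240)&(z<315))
    if png: cv2.imwrite(png,cv2.resize(f[60:150,265:365],(800,600),interpolation=2))
E
python3 -c "from chk import *;chk('pics/c6.png')"
```

```text
[ 0.1859115  -1.34821932 11.19346667] [-0.48840299  0.0125037   0.01094894]
n 277 centre y,z [-10.6 202.7] s 97.5
110 79 y -61.0 41.0 s 97.5
130 48 y -75.0 60.0 s 97.7
150 17 y -25.0 71.0 s 98.5
170 53 y -38.0 76.0 s 97.1
190 28 y -44.0 77.0 s 98.1
210 66 y -39.0 77.0 s 97.1
230 32 y -84.0 71.0 s 96.4
250 69 y 24.0 63.0 s 96.2
270 67 y 27.0 49.0 s 100.9
290 11 y 44.0 47.0 s 82.1
```

View pics/c6.png

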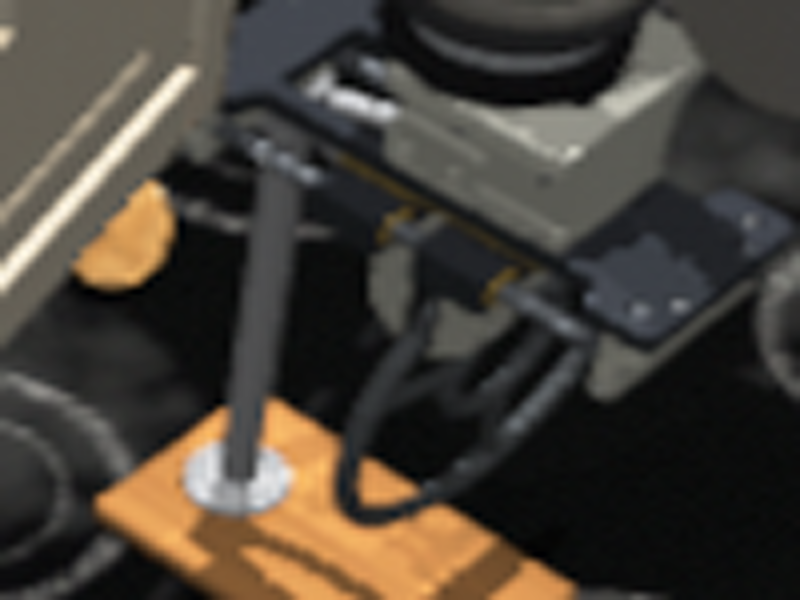

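The foot's top was measured at 22 mm, so the hob stands about 6 mm above the worktop. The seat is therefore near z=276, which matches first contact at TCP 257. I pressed about 4 mm past that and turned the wheel slightly in the pads. I'll ease up until nearly unloaded.

```bash
python3 -m pendant '[{"linear":[0,0,1],"twist":0},{"linear":[0,0,1],"twist":0},{"linear":[0,0,1],"twist":0}]'; python3 -m pendant '[{"linear":[0,0,1],"twist":0},{"linear":[0,0,1],"twist":0},{"linear":[0,0,1],"twist":0}]'
```

```text
time: 19.52
tool_pos: [537.6, -222.3, 253.3]
tcp_rot: [3.14, -0.004, -0.22]
contact_force: [1.4, -2.0, 8.0]
grip_width: 9.2
time: 19.9
tool_pos: [537.5, -222.2, 253.5]
tcp_rot: [3.14, -0.003, -0.22]
contact_force: [3.0, -2.2, 6.2]
grip_width: 9.1
```

```bash
python3 -m pendant '[{"linear":[0,0,1],"twist":0},{"linear":[0,0,2],"twist":0},{"linear":[0,0,2],"twist":0}]'; python3 -m pendant '[{"linear":[0,0,0.5],"twist":0},{"linear":[0,0,0.5],"twist":0},{"linear":[0,0,0.5],"twist":0}]'; python3 -c "from chk import *;chk()"
```

```text
time: 20.27
tool_pos: [537.2, -221.4, 254.3]
tcp_rot: [-3.141, -0.0, -0.22]
contact_force: [4.3, -2.7, 1.6]
grip_width: 9.0
time: 20.65
tool_pos: [537.0, -221.2, 254.8]
tcp_rot: [-3.141, 0.0, -0.22]
contact_force: [5.0, -1.2, -0.5]
grip_width: 9.1
[ 4.95092846 -1.22432212 -0.53557818] [-0.27495766 -0.63812163  0.11611203]
n 285 centre y,z [ -7.4 202.4] s 98.2
110 80 y -55.0 39.0 s 98.3
130 51 y -73.0 60.0 s 98.7
150 16 y -20.0 73.0 s 99.1
170 59 y -39.0 81.0 s 97.7
190 28 y -38.0 82.0 s 98.8
210 67 y -38.0 80.0 s 98.0
230 33 y 55.0 76.0 s 97.6
250 65 y 42.0 65.0 s 96.9
270 63 y 31.0 50.0 s 91.9
290 9 y 46.0 49.0 s 84.6
```

```bash
python3 -m pendant '[{"linear":[1,0,0],"twist":0},{"linear":[1.5,0,0],"twist":0},{"linear":[1.5,0,0],"twist":0},{"linear":[1.5,0,0],"twist":0}]'; python3 -m pendant '[{"linear":[0.5,0,0],"twist":0},{"linear":[0.5,0,0],"twist":0}]'
```

```text
time: 21.2
tool_pos: [538.0, -221.1, 254.8]
tcp_rot: [-3.141, 0.001, -0.22]
contact_force: [0.2, -1.0, -2.4]
grip_width: 9.0
time: 21.45
tool_pos: [538.7, -221.2, 255.1]
tcp_rot: [-3.141, 0.001, -0.22]
contact_force: [-1.1, 1.6, -3.0]
grip_width: 9.0
```

```bash
python3 -m pendant '[{"linear":[-0.5,0,-0.5],"twist":0},{"linear":[-0.5,0,-1],"twist":0},{"linear":[-0.5,0,-1],"twist":0},{"linear":[-0.5,0,-1],"twist":0}]'
```

```text
time: 21.95
tool_pos: [538.5, -221.4, 254.5]
tcp_rot: [3.141, -0.001, -0.22]
contact_force: [-0.5, 0.3, 1.1]
grip_width: 9.1
```

The hook is taking the weight and the side forces are near zero. Releasing with a partial opening.

```bash
python3 -m pendant '[{"linear":[0,0,0],"twist":0},{"linear":[0,0,0],"twist":0},{"linear":[0,0,0],"twist":0},{"linear":[0,0,0],"twist":0},{"linear":[0,0,0],"twist":0},{"linear":[0,0,0],"twist":0},{"linear":[0,0,0],"twist":0},{"linear":[0,0,0],"twist":0}]' 130; python3 -c "from chk import *;chk('pics/c7.png')"
```

```text
time: 22.95
tool_pos: [538.5, -221.4, 254.2]
tcp_rot: [3.142, -0.0, -0.22]
contact_force: [0.2, 0.3, 0.6]
grip_width: 44.9
[0.20483414 0.2838268  0.56651963] [-0.10820574  0.03812146 -0.01433847]
n 253 centre y,z [ -1.  201.5] s 95.9
110 83 y -56.0 48.0 s 95.2
130 53 y -70.0 73.0 s 95.6
150 17 y -14.0 81.0 s 97.0
170 36 y -20.0 87.0 s 96.0
190 26 y 21.0 89.0 s 96.0
210 56 y 1.0 85.0 s 96.0
230 37 y 49.0 83.0 s 95.5
250 43 y 41.0 72.0 s 95.3
270 42 y 7.0 53.0 s 92.5
```

View pics/c7.png

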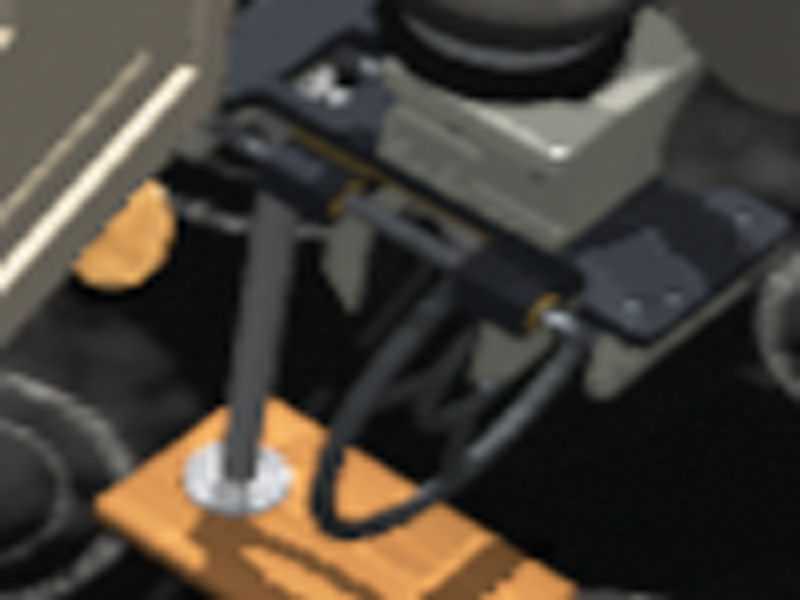

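The wheel hangs free and centred, with the open fingers on either side of the rim. Withdrawing straight up, then back.

```bash
python3 -m pendant '[{"linear":[0,0,8],"twist":0},{"linear":[0,0,20],"twist":0},{"linear":[0,0,40],"twist":0},{"linear":[0,0,65],"twist":0},{"linear":[0,0,90],"twist":0},{"linear":[0,0,100],"twist":0},{"linear":[-30,30,100],"twist":0},{"linear":[-70,70,100],"twist":0},{"linear":[-110,110,100],"twist":0},{"linear":[-130,150,100],"twist":0},{"linear":[-140,190,100],"twist":0},{"linear":[-140,210,100],"twist":0},{"linear":[-140,210,100],"twist":0},{"linear":[-140,210,100],"twist":0},{"linear":[-140,210,100],"twist":0},{"linear":[-140,210,100],"twist":0},{"linear":[-140,210,100],"twist":0},{"linear":[-140,210,100],"twist":0}]'; python3 - <<'E'
from chk import *; chk()
for n in('top','side'):
    c,R,t=cap(n); W=cloud(c,R,t); f=c['frame']
    P=W.reshape(-1,3); k=(P[:,2]>255)&(P[:,2]<312)&(P[:,0]>480)&(P[:,0]<660)&(P[:,1]>-400)&(P[:,1]<-200)&(f.reshape(-1,3).max(1)>120)
    P=P[k]; w,V=np.linalg.eigh(np.cov(P[:,:2].T)); print(n,'arm dir',np.degrees(np.arctan2(V[1,1],V[0,1])))
    if n=='side': s=cv2.resize(f[60:150,265:365],(440,400),interpolation=2)
    else: tp=cv2.resize(f[140:230,330:410],(356,400),interpolation=2)
cv2.imwrite('pics/c8.png',np.hstack([s,tp]))
E
```

```text
time: 25.25
tool_pos: [398.5, -11.5, 354.2]
tcp_rot: [3.142, -0.0, -0.22]
contact_force: [-0.4, -0.6, 0.7]
grip_width: 45.0
[-0.36494008 -0.57240066  0.69952784] [-0.03700933  0.06438197 -0.03444189]
n 79 centre y,z [ -0.9 202.6] s 95.8
110 34 y -51.0 42.0 s 95.9
130 18 y -58.0 47.0 s 94.5
170 6 y -31.0 -24.0 s 95.9
190 10 y -32.0 -24.0 s 96.5
210 23 y -42.0 4.0 s 96.1
250 28 y -9.0 65.0 s 94.8
270 76 y -11.0 53.0 s 97.5
290 4 y 11.0 14.0 s 114.2
top arm dir 164.73278584733004
side arm dir 159.21945075717315
```

View pics/c8.png

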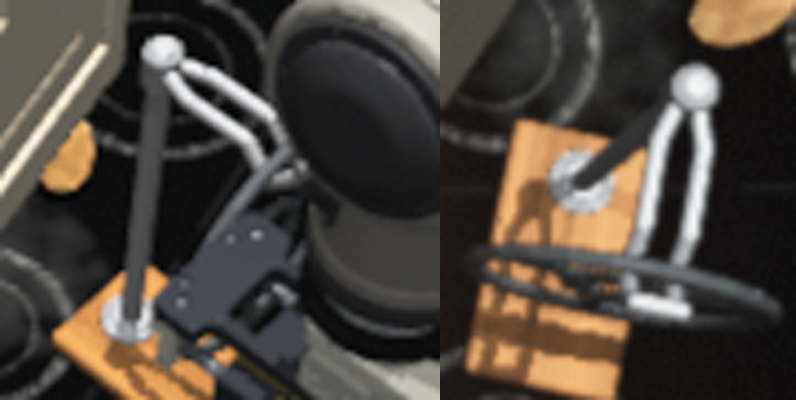

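The top view shows the rim lying over both prongs, with the joined tip outside it at (660,305). The arm runs along the foot and the robot is clear. Handing in.

```bash
python3 -c "
from plant import bot
print(bot.close_job())"
```

```text
the job is handed in; nothing more can be done
None
```

The trivet is hanging on the two-pronged hook, the hook arm points along the foot, and the job is handed in at about 25 s of the 64 s allowed. No verdict was reported.

**What I did:** I swung the hook arm about 60° with the fingers straddling it. I then gripped the trivet's rim 38 mm to one side of the top, lifted it out of the rack and threaded it over the hook tip. I lowered it until the hook carried the weight, let go, and backed the gripper up and away.

**Last checks:**
- **Hang:** the wheel's plane is about 96 mm out from the post (seat at 97) and its centre is within about 1 mm sideways. The last picture shows the rim across both prongs with the tip outside it.
- **Robot:** its force reading was back near zero and the gripper is well clear.
- **Bystanders:** I did not measure the mug, timer, mill or shaker again, but the arm never came near them.

**What disagreed or went less well:**
- **Seat height:** the hob stands about 6 mm above the worktop, so the hook touched earlier than planned. I pressed on to about 11 N before easing off, well under the 40 N limit. The wheel turned a few degrees in the fingers and straightened when released.
- **Wheel height:** the rough fit put the wheel's centre at z ≈ 202, against about 196 expected. I took this as fit error.
- **Arm direction:** it read 167.5° before hanging, against 166.5° for the foot. Afterwards the top camera read 164.7° and the side camera 159.2°. The wheel and robot partly hid the arm in those last views. All are within the 0.2 rad (11.5°) limit.

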